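# Finish a corner of the specimen-jar display

### The arm

A 6-joint arm with a two-finger parallel gripper is mounted at the origin on the work surface. World frame = base frame: x ahead of the robot, y to its left, z up, the work surface at z = 0. Lengths are in mm, angles in degrees, forces in N, time in s.
With the tool pointing down it reaches from about 300 to 850 mm from the base axis. Payload 4.2 kg.
Tool frame: the origin (TCP) lies midway between the tips of the shut fingers; the grasp point (between the pads) lies pinch_z behind it (pinch_z is the distance from the TCP to the grasp point, in mm); z points along the fingers, y is the line along which they close (so a half turn about z gives the same grasp; the last joint's range is limited). The gripper opens to 91 mm and grips with 3 to 60 N. Pads are 32 mm wide; open, the fingers measure 118 mm over their backs; the gripper's body (76 mm by 178 mm) begins 60 mm behind the grasp point.
Start: joints at [68.812, 18.312, 89.639, -0, 72.044, -1.146], TCP at [197.061, 540.194, 213.976] pointing down, gripper open.
Joint ranges: [-177.97, 177.97], [-48.28, 115.42], [12.27, 149.76], [-77.06, 257.06], [2.81, 150.46], [-146.56, 146.56]. Speed limits (degrees/s): [147.25, 147.25, 180, 180, 180, 180].

### API

Orientations are given as [roll, pitch, yaw] about the fixed x, y, z axes, in that order (R = Rz(yaw) Ry(pitch) Rx(roll)).
In Python, from workcell import state, grab_frame, job_done, masks_of, landmark_of, pinch_z gives the robot as it stands. The module is installed in compiled form; this text tells all that it offers.
- The arm moves only by the tool move_arm, never from a script. Its argument "plan" is a list of rows, each an object of numbers: "x", "y", "z": the shift along the tool's x, y, z in mm; "rx", "ry", "rz": the turn, a rotation vector about the tool's x, y, z in rad. A call has 1 to 10 rows; each row shifts and turns the commanded pose from where the row before left it, along the tool's axes as they then stand; what a row does not reach is not made up. A row lasts 1/10 s, in which the tool goes at most 50 mm and 8.59 degrees, less where a joint would pass 70% of its speed; a pose out of reach is approached as far as the arm can. A call is refused whole if a number of a shift passes 50 or a number of a turn 0.15, either way. A call with a gripper value outside its range is refused whole. "grip" is the opening, from 0 (shut) to 1 (fully open), set as the call begins (left out, the last holds). The fingers move at their own pace and stop on an object; "squeeze" is the grip in N (left out, the last holds). Time passes only in rows, so rows that do not move let the fingers close. It gives the time, the measured TCP pose, the force, the opening and the grip force at its end, in the units of the state.
- state(): the state, without advancing time (a new reading comes with each control period).
- grab_frame(name): name is "side" or "top" or "wrist"; returns a dict with "img" (384x512x3 uint8, red, green, blue), "z_map" (384x512 float32, mm along the optical axis (not along the pixel's ray), 0 where there is no reading), "fx", "fy", "cx", "cy" (pixels), "rvec" (rotation vector, rad) and "tvec" (3), from world to camera coordinates, as OpenCV has them. Camera axes: x right, y down, z forward; pixel columns grow to the right and rows downward; lengths in mm; the calibration is good to about 2 mm. The wrist camera is an equidistant fisheye: a pixel r from the principal point sees the ray r / f radians off the axis. A picture is of the moment at which its call begins.
- job_done(): hands the job in; it is judged then, once.
Trained networks look in the newest picture that a camera, given by its name, has taken for a name from the list of things; names that differ only in an ending like _2 or _b are one class to them, and where a whole thing is asked for, a point or a joint stands for the part that bears it (a point fixed in the world has none). Each returns a list of dicts, best first, with "p" (0 to 1); they miss things now and then, are a little off and sometimes report something else, mostly with a low value. They report only what shows in the picture. A call takes as long as a camera call. They do not tell look-alikes from the thing itself.
- masks_of(camera, label): "pixels" (384x512 bool, what is visible of it) and "box" ([centre column, centre row, width, height] in pixels, round what is visible of it).
- landmark_of(camera, label): "point" ([column, row] in pixels: a listed point, or the origin of a listed thing).
The state is a dict: "time_s": time; "qpos": joint angles; "qvel": joint speeds; "effort": joint torques, N m; "ee_pos": TCP position; "ee_rot": TCP orientation; "force": force on the tool from outside, world axes, zero at the start; "torque": the same for the moment, N m; "gripper_width": finger opening in mm; "gripper_force": force on a finger pad.
Only numpy, scipy, OpenCV 4.12 (cv2) and the standard library are available. Lean on these libraries where they do the work, as an engineer would, in place of code of your own. Each camera call takes 0.05 s, during which the arm holds its last target. There are 200 camera calls.

### The job

First of all, before you shift anything else, put the loose glass lid on the open jar so that nothing can fall in. Then, in any order, stand the tall slim jar on the table midway between the open jar and the white card stand and in line with them, stand the squat jar in the middle of the top of the grey riser block, and stand the tent-shaped caption block on the table directly in front of the riser (on the robot's side), centred on its front face and parallel to it, with a gap of about 25 mm. Set the glass down gently, never letting it drop, and leave the amber bottle, the terracotta dish and the cardboard box where they stand.

Things in the scene. Friction and masses are not known exactly. Their poses are not given: they have to be found in the camera images.
- open_jar: Fixed: the only open jar, clear glass, round, outside diameter 84, wall 4 (bore 76), rim at height 80, foot ring diameter 92; a brown specimen inside, below height 50. Origin: centre of its underside, z up. It stands 185 to 205 mm from the card stand, on the card stand's y axis, to its left or right; the riser is on the other side.
- card_stand: Fixed target: upright white paper card 80 wide (along its y), 4 thick (along its x), top at height 110, on a grey foot 36 (x) by 70 (y) by 8 high. Origin: centre of its underside; x is square to the card and points away from the robot, y runs along the card towards the robot's left, z up. It stands in the middle of the back row, yaw within 0.15 rad of the base frame.
- riser: Fixed target: plain grey square block 76 by 76, 40 high. Origin: centre of its underside (top face at z = 40); its front face, towards the robot, looks along its -x at 38 from the origin; y along the front face, z up. Yaw within 0.30 rad of the base frame.
- lid: Loose frosted-glass lid, about 120 g, plug down on the table. Origin: centre of the plug's underside, z up. Plug diameter 66, z = 0 to 8 (chamfered foot); disc diameter 92, z = 8 to 16; round knob diameter 20, z = 16 to 44, to grip. Seated, the disc rests on the open jar's rim, origin 72 above the jar's origin; the plug has 5 mm of play all round.
- slim_jar: Loose tall slim closed glass jar with a brown specimen, about 140 g. Origin: centre of its underside, z up, round. Foot diameter 48, 6 high; straight body diameter 36 up to z = 100; stopper diameter 34 to z = 107; small knob diameter 16 to z = 125.
- squat_jar: Loose short broad closed glass jar with a brown specimen, about 200 g. Origin: centre of its underside, z up, round. Foot diameter 62, 6 high; straight body diameter 56 up to z = 55; stopper diameter 54 to z = 62; small knob diameter 16 to z = 80.
- caption: Loose white plastic caption block without lettering, about 60 g: a tent (ridge) shape, symmetric front to back, 60 long (along its y), 26 deep at the foot (along its x), narrowing evenly to 10 at the top, 30 high. Origin: centre of its underside, z up. Its two end faces (at y = +30 and -30) are upright and flat: grip it by these. At the start its y axis lies within 0.4 rad of the world's x axis.
- amber_bottle: Loose small amber-glass bottle with a black cap, diameter 38, 72 high; origin: centre of its underside. A bystander: leave it alone.
- dish: Loose small reddish terracotta dish, open,, diameter 64, 26 high; origin: centre of its underside. A bystander: leave it alone.
- specimen_box: Loose closed cardboard box, 52 by 52, 34 high; origin: centre of its underside. A bystander: leave it alone.
Things that resemble listed ones, but are neither listed nor needed, are in the scene too. What is shaped like the lid but blue, purple or turquoise is not meant.

How it is judged (in metres and radians):
At the end, for the whole second after the job is handed in: Lid level on jar (10 mm); slim jar upright on table, 82.5-112.5 mm from both open jar and card stand, within 13 mm of their line; squat jar upright on riser (12 mm); caption on table 64-88 mm before riser centre, 12 mm sideways, 0.15 rad; all at rest; bystanders upright, moved under 20 mm (horizontal distance between lid and open_jar below 0.01 m and z of lid in the frame of open_jar between 0.068 and 0.076 m and angle between each of lid, slim_jar, squat_jar, caption's own z axis and vertical below 0.1 rad and x of slim_jar in the frame of card_stand between -0.013 and 0.013 m and horizontal distance between slim_jar and card_stand between 0.0825 and 0.1125 m and horizontal distance between slim_jar and open_jar between 0.0825 and 0.1125 m and height (world z) of slim_jar between -0.004 and 0.004 m and horizontal distance between squat_jar and riser below 0.012 m and z of squat_jar in the frame of riser between 0.036 and 0.044 m and x of caption in the frame of riser between -0.088 and -0.064 m and y of caption in the frame of riser between -0.012 and 0.012 m and angle between the y axis of caption and the y axis of riser, either way round below 0.15 rad and height (world z) of caption between -0.004 and 0.004 m and linear speed of each of lid, slim_jar, squat_jar, caption below 0.02 m/s and distance of each of amber_bottle, dish, specimen_box from where it was at the start of the episode below 0.02 m and angle between each of amber_bottle, dish, specimen_box's own z axis and vertical below 0.3 rad); the robot touches nothing.
It fails at once if the slim jar, squat jar or caption block is shifted more than 30 mm while the lid is not on the open jar (distance of any of slim_jar, squat_jar, caption from where it was at the start of the episode above 0.03 m and not (horizontal distance between lid and open_jar below 0.01 m and z of lid in the frame of open_jar between 0.068 and 0.076 m and angle between lid's own z axis and vertical below 0.1 rad)).
It fails at once if a bystander (amber bottle, dish, cardboard box) is shifted more than 20 mm or tipped (not (distance of each of amber_bottle, dish, specimen_box from where it was at the start of the episode below 0.02 m and angle between each of amber_bottle, dish, specimen_box's own z axis and vertical below 0.3 rad)).
It fails at once if the lid is dropped (falls free of the fingers, faster than 0.7 m/s) (linear speed of lid above 0.7 m/s and contact force between the fingers and lid below 0.05 N).
It fails at once if the slim jar is dropped (falls free of the fingers, faster than 0.7 m/s) (linear speed of slim_jar above 0.7 m/s and contact force between the fingers and slim_jar below 0.05 N).
It fails at once if the squat jar is dropped (falls free of the fingers, faster than 0.7 m/s) (linear speed of squat_jar above 0.7 m/s and contact force between the fingers and squat_jar below 0.05 N).
It also fails if it takes over 115 s, if anything falls off the work surface, if the arm or the gripper's body presses on something with over 40 N, if the wrist force passes 120 N, or if a joint passes its speed limit or range.

## Working session

There is one attempt and no reset: what is moved stays moved. The work goes in short steps, Python scripts to look and compute and a tool call to move; the robot and the scene stay as the last step left them, time stands still between calls to the robot, and variables do not carry over. Pictures are saved under pics/ and viewed, at most 14 in all, crops included, and the job is handed in when it is done.

Besides the shell and the picture viewer there is one more tool, called after "Emit:" in YAML: its name, and indented under it one key for each argument. move_arm: Moves the arm, as the interface text tells. Its arguments: {"type":"object","properties":{"plan":{"type":"array","items":{"type":"object","properties":{"x":{"type":"number"},"y":{"type":"number"},"z":{"type":"number"},"rx":{"type":"number"},"ry":{"type":"number"},"rz":{"type":"number"}}}},"grip":{"type":"number"},"squeeze":{"type":"number"}},"required":["plan"]}

```bash
mkdir -p pics; cat > h.py <<'E'
import numpy as np, cv2
from workcell import *
def frame(n):
    f=grab_frame(n); f['R']=cv2.Rodrigues(np.array(f['rvec'],float))[0]; f['t']=np.array(f['tvec'],float).ravel(); return f
def cloud(f):
    # pinhole cameras only -> 384x512x3 world
    v,u=np.mgrid[0:384,0:512]; z=f['z_map'].astype(float)
    c=np.stack([(u-f['cx'])/f['fx']*z,(v-f['cy'])/f['fy']*z,z],-1)
    w=(c-f['t'])@f['R']; w[z==0]=np.nan; return w
def proj(f,p):
    c=f['R']@np.array(p,float)+f['t']; return [f['fx']*c[0]/c[2]+f['cx'],f['fy']*c[1]/c[2]+f['cy']]
def ray(f,u,v,h):
    d=f['R'].T@np.array([(u-f['cx'])/f['fx'],(v-f['cy'])/f['fy'],1]); o=-f['R'].T@f['t']
    return o+d*(h-o[2])/d[2]
E
python3 - <<'E'
from h import *
print(state(), pinch_z)
ims=[]
for n in ['top','side']:
    f=frame(n); w=cloud(f); cv2.imwrite(f'pics/{n}0.png',cv2.resize(f['img'][:,:,::-1],None,fx=1.5,fy=1.5))
    np.savez(f'{n}0.npz',w=w,img=f['img']); print(n,-f['R'].T@f['t'],f['fx'])
    for l in ['open_jar','card_stand','riser','lid','slim_jar','squat_jar','caption','amber_bottle','dish','specimen_box']:
        for m in masks_of(n,l)[:4]:
            if m['p']<.2: continue
            q=w[m['pixels']]; q=q[~np.isnan(q[:,0])]
            print(l,round(m['p'],2),np.round(m['box']),'med',np.round(np.median(q,0)),'ztop',np.round(np.percentile(q[:,2],97)), 'rgb',np.round(f['img'][m['pixels']].mean(0)))
        print('   lm',[(round(a['p'],2),np.round(a['point'],1).tolist(),np.round(ray(f,*a['point'],0)).tolist()[:2]) for a in landmark_of(n,l)[:3] if a['p']>.2])
E
```

```text
{'time_s': 0.0, 'qpos': array([ 6.88133613e+01,  1.83521139e+01,  8.97080298e+01, -1.09085086e-03,
        7.20455774e+01, -1.14516898e+00]), 'qvel': array([ 0.03757095, -0.05890393, -0.09785031,  0.01455794,  0.08016771,
        0.04398937]), 'effort': array([-1.36585633e-03, -4.12460446e+01, -2.31970417e+01,  7.24014686e-02,
        4.59524291e-02, -1.67341805e-04]), 'ee_pos': array([196.85899571, 539.68729623, 213.10456569]), 'ee_rot': array([-1.79894279e+02, -1.07600443e-03,  1.59958867e+02]), 'force': array([-0.04859882,  0.36139102,  0.55738777]), 'torque': array([ 0.03586129, -0.01082005, -0.00360617]), 'gripper_force': 0.0, 'gripper_width': 91.27441268689626} 18.8
top [ 337.26272379  -50.95920904 1078.64401805] 348.91057562107375
open_jar 0.67 [182. 135.  33.  36.] med [633. 156.  76.] ztop 80.0 rgb [198. 198. 187.]
   lm [(0.81, [181.9, 137.1], [648.0, 168.0])]
card_stand 0.73 [243. 138.  26.  18.] med [636. -24.  44.] ztop 109.0 rgb [152. 146. 139.]
card_stand 0.21 [191. 208.  22.  14.] med [422. 117.  25.] ztop 32.0 rgb [237. 237. 238.]
   lm []
riser 0.65 [305. 143.  26. 
[... 3023 characters left out ...]
 23.] ztop 34.0 rgb [221. 219. 218.]
   lm [(0.47, [205.9, 158.3], [420.0, 122.0]), (0.38, [275.5, 249.7], [443.0, -237.0])]
amber_bottle 0.66 [193. 123.  12.  24.] med [429. 222.  45.] ztop 75.0 rgb [125.  75.  36.]
   lm [(0.74, [192.7, 130.9], [433.0, 243.0]), (0.55, [299.4, 291.9], [434.0, -361.0]), (0.42, [256.8, 213.1], [456.0, -118.0])]
dish 0.59 [230. 180.  23.  24.] med [443.   5.  17.] ztop 29.0 rgb [209. 135.  89.]
dish 0.41 [336. 210.  40.  35.] med [ 626. -228.   41.] ztop 45.0 rgb [158. 152. 149.]
   lm [(0.91, [229.8, 181.6], [442.0, 11.0])]
specimen_box 0.8 [188. 101.  16.  17.] med [465. 346.  34.] ztop 40.0 rgb [205. 168. 120.]
   lm [(0.64, [187.5, 104.1], [468.0, 364.0])]
```

View pics/top0.png

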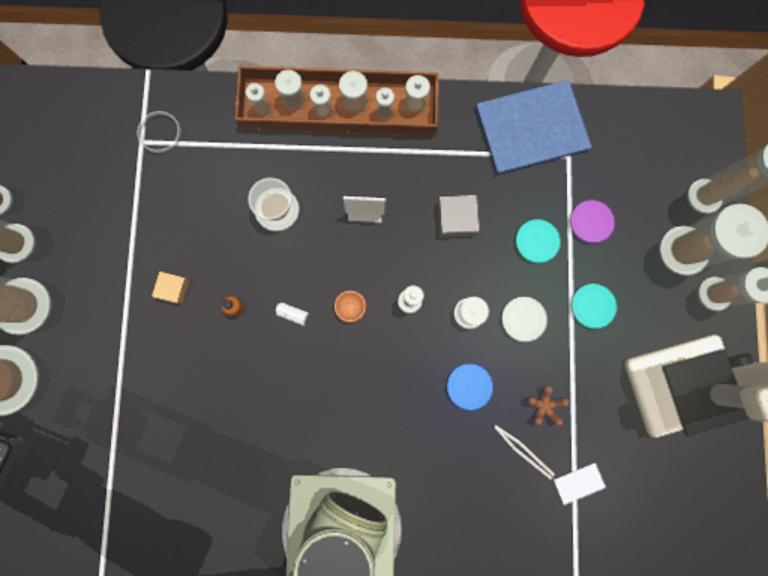

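View pics/side0.png

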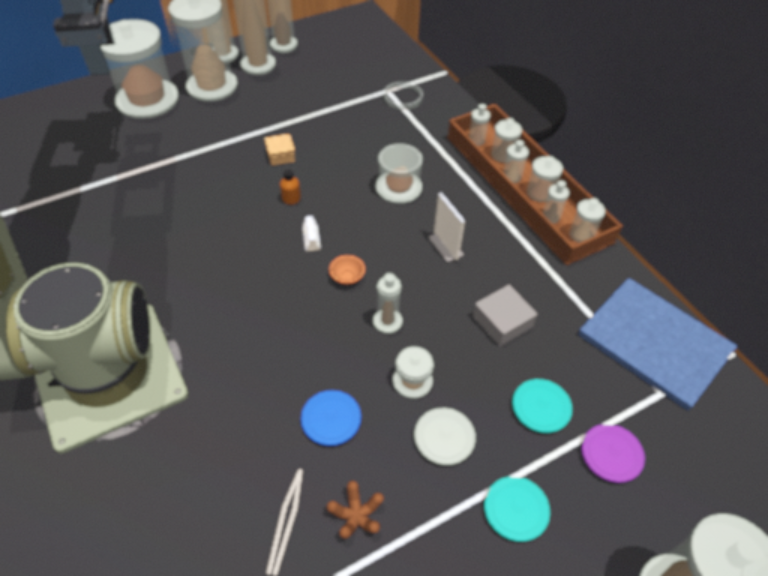

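```bash
python3 - <<'E'
import numpy as np,cv2
for n in ['top','side']:
    d=np.load(n+'0.npz'); w=d['w']; x,y,z=w[...,0],w[...,1],w[...,2]
    print(n,'table z',np.nanmedian(z))
    def g(lo,hi,cx,cy,r): return w[(z>lo)&(z<hi)&(np.hypot(x-cx,y-cy)<r)]
    def mid(q): return np.round((np.percentile(q,2,0)+np.percentile(q,98,0))/2,1), np.round(np.ptp(q,0)), np.round(q.mean(0),1),len(q)
    for nm,a in dict(lidknob=(36,50,424,-362,60),liddisc=(10,24,424,-362,60),slimtop=(112,135,450,-123,40),slim=(80,118,450,-123,40),squatknob=(70,90,432,-246,45),squat=(54,68,432,-246,45),jarrim=(70,90,636,160,70),boxs=(22,45,465,352,60),amber=(60,80,432,232,40),dish=(20,35,440,2,50)).items(): 
        q=g(*a); print(nm,mid(q) if len(q) else None)
    for nm,a in dict(riser=(35,50,631,-222,70),caption=(25,40,420,116,50),captionall=(7,40,420,116,50),card=(60,120,637,-24,60),cardtop=(95,120,637,-24,60)).items():
        q=g(*a); r=cv2.minAreaRect(q[:,:2].astype(np.float32)); print(nm,r,len(q),q.mean(0))
        c=np.cov(q[:,:2].T); print('  pca',np.degrees(np.arctan2(*np.linalg.eigh(c)[1][::-1,1])))
E
```

```text
top table z -0.8073263397749522
lidknob (array([ 424.1, -357. ,   41.2]), array([15., 17.,  9.]), array([ 424.2, -356.9,   42.7]), 34)
liddisc (array([ 424.8, -356.7,   15.4]), array([89., 90., 13.]), array([ 424.2, -356.9,   15.2]), 657)
slimtop (array([ 455.3, -123.4,  122. ]), array([14., 14., 12.]), array([ 455.6, -123.6,  123.6]), 29)
slim (array([ 455.7, -123.6,   98. ]), array([37., 34., 35.]), array([ 453.6, -122.4,  103.7]), 112)
squatknob (array([ 433.6, -246.3,   76.2]), array([14., 14., 12.]), array([ 433.8, -245.8,   78.2]), 27)
squat (array([ 434.2, -246.2,   59.7]), array([53., 52., 13.]), array([ 433.3, -245.8,   60.7]), 249)
jarrim (array([641.8, 160.9,  77. ]), array([84., 83., 12.]), array([641.5, 160.9,  77.1]), 639)
boxs (array([465.5, 362.9,  31.1]), array([60., 60., 16.]), array([465.7, 362.4,  32.5]), 316)
amber (array([432. , 233.2,  68.7]), array([18., 16., 11.]), array([431.8, 233.1,  69.8]), 38)
dish (array([439.3,  -1.2,  24.5]), array([58., 61., 10.]), array([439.8,  -1.8,  24.1]), 102)
riser ((634.7210083007812, -218.65951538085938), (76.26863098144531,
[... 2045 characters left out ...]
 ((423.1461181640625, 115.83619689941406), (63.11526107788086, 14.601493835449219), 69.24066162109375) 84 [421.79155215 112.57087044  31.26304133]
  pca 70.77753844636334
captionall ((427.30615234375, 115.69302368164062), (55.8990364074707, 63.820247650146484), 8.040336608886719) 160 [420.19082629 109.61202308  23.9836392 ]
  pca 71.05601522078484
card ((638.572265625, -25.612689971923828), (84.0235595703125, 7.901920795440674), 88.73572540283203) 290 [637.50565488 -28.62332845  89.28013921]
  pca 89.02967006430623
cardtop ((638.5081176757812, -27.225887298583984), (80.81333923339844, 7.7785139083862305), 87.68748474121094) 120 [637.70567189 -28.54146659 106.20652537]
  pca 88.69111192364183
```

The top picture shows the frosted lid at view pixel (525,319), squat jar (471,312), slim jar (411,299), dish (350,306), caption (292,314), amber bottle (232,306) and box (170,288). The open jar is at (273,203), the card at (365,208) and the riser at (459,215). The coloured lids and the flat white card are decoys. The side view agrees: lid (445,436), jar (400,172), card (449,228), riser (505,313).

I'll turn the tool to yaw 90 first.

Emit:
move_arm:
  plan:
    - {"rz": 0.135}
    - {"rz": 0.135}
    - {"rz": 0.135}
    - {"rz": 0.135}
    - {"rz": 0.135}
    - {"rz": 0.135}
    - {"rz": 0.135}
    - {"rz": 0.135}
    - {"rz": 0.141}
    - {}
  grip: 0.6
  squeeze: 20

```text
schema error: expected keys x, y, z, rx, ry, rz
```

Emit:
move_arm:
  plan:
    - {"x": 0, "y": 0, "z": 0, "rx": 0, "ry": 0, "rz": 0.135}
    - {"x": 0, "y": 0, "z": 0, "rx": 0, "ry": 0, "rz": 0.135}
    - {"x": 0, "y": 0, "z": 0, "rx": 0, "ry": 0, "rz": 0.135}
    - {"x": 0, "y": 0, "z": 0, "rx": 0, "ry": 0, "rz": 0.135}
    - {"x": 0, "y": 0, "z": 0, "rx": 0, "ry": 0, "rz": 0.135}
    - {"x": 0, "y": 0, "z": 0, "rx": 0, "ry": 0, "rz": 0.135}
    - {"x": 0, "y": 0, "z": 0, "rx": 0, "ry": 0, "rz": 0.135}
    - {"x": 0, "y": 0, "z": 0, "rx": 0, "ry": 0, "rz": 0.135}
    - {"x": 0, "y": 0, "z": 0, "rx": 0, "ry": 0, "rz": 0.141}
    - {"x": 0, "y": 0, "z": 0, "rx": 0, "ry": 0, "rz": 0}
  grip: 0.6
  squeeze: 20

```text
time_s: 3.1
ee_pos: [197.1, 540.2, 214.0]
ee_rot: [180.0, -0.0, 90.0]
force: [-0.5, -0.3, -0.6]
gripper_width: 54.5
gripper_force: 0.0
```

Emit:
move_arm:
  plan:
    - {"x": -20, "y": 20, "z": 0, "rx": 0, "ry": 0, "rz": 0}
    - {"x": -40, "y": 27, "z": 0, "rx": 0, "ry": 0, "rz": 0}
    - {"x": -40, "y": 27, "z": 0, "rx": 0, "ry": 0, "rz": 0}
    - {"x": -40, "y": 27, "z": 0, "rx": 0, "ry": 0, "rz": 0}
    - {"x": -40, "y": 27, "z": 0, "rx": 0, "ry": 0, "rz": 0}
    - {"x": -40, "y": 27, "z": 0, "rx": 0, "ry": 0, "rz": 0}
    - {"x": -40, "y": 27, "z": 0, "rx": 0, "ry": 0, "rz": 0}
    - {"x": -40, "y": 27, "z": 0, "rx": 0, "ry": 0, "rz": 0}
    - {"x": -45, "y": 18, "z": 0, "rx": 0, "ry": 0, "rz": 0}
    - {"x": -45, "y": 0, "z": 0, "rx": 0, "ry": 0, "rz": 0}

```text
time_s: 4.1
ee_pos: [426.2, 148.4, 214.1]
ee_rot: [179.9, -0.0, 90.2]
force: [0.2, 0.6, -0.1]
gripper_width: 54.3
gripper_force: 0.0
```

Emit:
move_arm:
  plan:
    - {"x": -48, "y": 0, "z": 0, "rx": 0, "ry": 0, "rz": 0}
    - {"x": -48, "y": 0, "z": 0, "rx": 0, "ry": 0, "rz": 0}
    - {"x": -48, "y": 0, "z": 0, "rx": 0, "ry": 0, "rz": 0}
    - {"x": -48, "y": 0, "z": 0, "rx": 0, "ry": 0, "rz": 0}
    - {"x": -48, "y": 0, "z": 0, "rx": 0, "ry": 0, "rz": 0}
    - {"x": -48, "y": 0, "z": 0, "rx": 0, "ry": 0, "rz": 0}
    - {"x": -48, "y": 0, "z": 0, "rx": 0, "ry": 0, "rz": 0}
    - {"x": -48, "y": 0, "z": 0, "rx": 0, "ry": 0, "rz": 0}
    - {"x": -48, "y": 0, "z": 0, "rx": 0, "ry": 0, "rz": 0}
    - {"x": -48, "y": 0, "z": 0, "rx": 0, "ry": 0, "rz": 0}

```text
time_s: 5.1
ee_pos: [423.7, -331.9, 214.1]
ee_rot: [180.0, 0.0, 90.2]
force: [0.3, 0.0, 0.5]
gripper_width: 54.7
gripper_force: 0.0
```

Emit:
move_arm:
  plan:
    - {"x": -15, "y": 0, "z": 20, "rx": 0, "ry": 0, "rz": 0}
    - {"x": -13, "y": 0, "z": 20, "rx": 0, "ry": 0, "rz": 0}
    - {"x": 0, "y": 0, "z": 20, "rx": 0, "ry": 0, "rz": 0}
    - {"x": 0, "y": 0, "z": 20, "rx": 0, "ry": 0, "rz": 0}
    - {"x": 0, "y": 0, "z": 0, "rx": 0, "ry": 0, "rz": 0}
    - {"x": 0, "y": 0, "z": 0, "rx": 0, "ry": 0, "rz": 0}

```text
time_s: 5.7
ee_pos: [424.2, -357.9, 134.2]
ee_rot: [-180.0, -0.0, 90.1]
force: [0.4, 0.4, 0.2]
gripper_width: 54.1
gripper_force: 0.0
```

```bash
cat >> h.py <<'E'
def wcloud(f):
    v,u=np.mgrid[0:384,0:512]; z=f['z_map'].astype(float)
    a=(u-f['cx'])/f['fx']; b=(v-f['cy'])/f['fy']; r=np.hypot(a,b)+1e-9
    k=np.where(r<1.5,np.tan(np.minimum(r,1.5)),0)/r
    w=(np.stack([a*k*z,b*k*z,z],-1)-f['t'])@f['R']; w[z==0]=np.nan; return w
E
python3 - <<'E'
from h import *
f=frame('wrist'); w=wcloud(f); cv2.imwrite('pics/w0.png',f['img'][:,:,::-1]); x,y,z=w[...,0],w[...,1],w[...,2]
print(-f['R'].T@f['t'],state()['ee_pos'])
for lo,hi in((9,25),(36,50)):
    q=w[(z>lo)&(z<hi)&(np.hypot(x-424,y+358)<55)]; print(len(q))
    if len(q): print((np.percentile(q,2,0)+np.percentile(q,98,0))/2,np.ptp(q,0),cv2.minEnclosingCircle(q[:,:2].astype(np.float32)))
E
```

```text
[ 425.06196334 -280.85059496  306.10446886] [ 424.6154807  -358.18763644  134.90793775]
5717
[ 425.40581272 -358.11972464   16.96845209] [91.15237015 90.47175655 13.86937598] ((425.3367614746094, -358.3521423339844), 46.25917053222656)
378
[ 425.45453495 -358.00319935   42.24675659] [19.7038557  18.89215063 10.01500588] ((425.44244384765625, -358.5520324707031), 9.91750431060791)
```

View pics/w0.png

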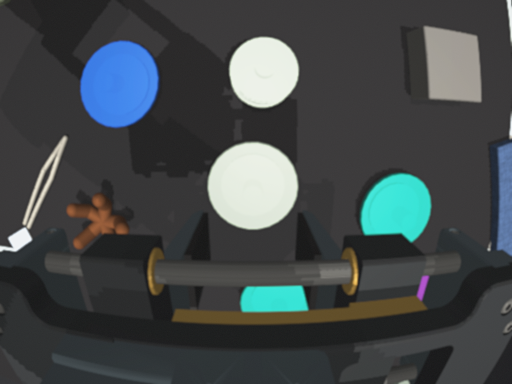

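The wrist picture shows the frosted lid at (253,185) between the finger tips, squat jar at (263,72) and riser at (450,65). Lid is at about (425,-358), so I go straight down.

Emit:
move_arm:
  plan:
    - {"x": 0, "y": 1, "z": 15, "rx": 0, "ry": 0, "rz": 0}
    - {"x": 0, "y": 0, "z": 20, "rx": 0, "ry": 0, "rz": 0}
    - {"x": 0, "y": 0, "z": 20, "rx": 0, "ry": 0, "rz": 0}
    - {"x": 0, "y": 0, "z": 20, "rx": 0, "ry": 0, "rz": 0}
    - {"x": 0, "y": 0, "z": 20, "rx": 0, "ry": 0, "rz": 0}
    - {"x": 0, "y": 0, "z": 14, "rx": 0, "ry": 0, "rz": 0}
    - {"x": 0, "y": 0, "z": 5, "rx": 0, "ry": 0, "rz": 0}
    - {"x": 0, "y": 0, "z": 0, "rx": 0, "ry": 0, "rz": 0}
    - {"x": 0, "y": 0, "z": 0, "rx": 0, "ry": 0, "rz": 0}

```text
time_s: 6.65
ee_pos: [425.9, -358.4, 21.1]
ee_rot: [179.9, 0.1, 90.0]
force: [-0.0, -0.5, 0.2]
gripper_width: 54.9
gripper_force: 0.0
```

Emit:
move_arm:
  plan:
    - {"x": 0, "y": 0, "z": 0, "rx": 0, "ry": 0, "rz": 0}
    - {"x": 0, "y": 0, "z": 0, "rx": 0, "ry": 0, "rz": 0}
    - {"x": 0, "y": 0, "z": 0, "rx": 0, "ry": 0, "rz": 0}
    - {"x": 0, "y": 0, "z": 0, "rx": 0, "ry": 0, "rz": 0}
    - {"x": 0, "y": 0, "z": 0, "rx": 0, "ry": 0, "rz": 0}
    - {"x": 0, "y": 0, "z": 0, "rx": 0, "ry": 0, "rz": 0}
    - {"x": 0, "y": 0, "z": 0, "rx": 0, "ry": 0, "rz": 0}
    - {"x": 0, "y": 0, "z": 0, "rx": 0, "ry": 0, "rz": 0}
    - {"x": 0, "y": 0, "z": 0, "rx": 0, "ry": 0, "rz": 0}
    - {"x": 0, "y": 0, "z": 0, "rx": 0, "ry": 0, "rz": 0}
  grip: 0
  squeeze: 25

```text
time_s: 7.65
ee_pos: [425.0, -357.8, 20.0]
ee_rot: [-180.0, -0.0, 90.0]
force: [-1.6, 1.4, 3.7]
gripper_width: 19.2
gripper_force: 25.0
```

Emit:
move_arm:
  plan:
    - {"x": 0, "y": 0, "z": -5, "rx": 0, "ry": 0, "rz": 0}
    - {"x": 0, "y": 0, "z": -10, "rx": 0, "ry": 0, "rz": 0}
    - {"x": 0, "y": 0, "z": -20, "rx": 0, "ry": 0, "rz": 0}
    - {"x": 0, "y": 0, "z": -20, "rx": 0, "ry": 0, "rz": 0}
    - {"x": 0, "y": 0, "z": -20, "rx": 0, "ry": 0, "rz": 0}
    - {"x": 0, "y": 0, "z": -20, "rx": 0, "ry": 0, "rz": 0}
    - {"x": 0, "y": 0, "z": -20, "rx": 0, "ry": 0, "rz": 0}
    - {"x": 0, "y": 0, "z": -20, "rx": 0, "ry": 0, "rz": 0}
    - {"x": 0, "y": 0, "z": -20, "rx": 0, "ry": 0, "rz": 0}
    - {"x": 8, "y": 7, "z": -10, "rx": 0, "ry": 0, "rz": 0}

```text
time_s: 8.65
ee_pos: [432.4, -350.7, 187.3]
ee_rot: [179.8, 0.1, 89.9]
force: [0.6, -0.7, -1.5]
gripper_width: 19.2
gripper_force: 25.0
```

Emit:
move_arm:
  plan:
    - {"x": 20, "y": 10, "z": 0, "rx": 0, "ry": 0, "rz": 0}
    - {"x": 30, "y": 15, "z": 0, "rx": 0, "ry": 0, "rz": 0}
    - {"x": 30, "y": 15, "z": 0, "rx": 0, "ry": 0, "rz": 0}
    - {"x": 30, "y": 15, "z": 0, "rx": 0, "ry": 0, "rz": 0}
    - {"x": 30, "y": 15, "z": 0, "rx": 0, "ry": 0, "rz": 0}
    - {"x": 30, "y": 15, "z": 0, "rx": 0, "ry": 0, "rz": 0}
    - {"x": 30, "y": 15, "z": 0, "rx": 0, "ry": 0, "rz": 0}
    - {"x": 30, "y": 15, "z": 0, "rx": 0, "ry": 0, "rz": 0}
    - {"x": 30, "y": 15, "z": 0, "rx": 0, "ry": 0, "rz": 0}
    - {"x": 30, "y": 10, "z": 0, "rx": 0, "ry": 0, "rz": 0}

```text
time_s: 9.65
ee_pos: [572.8, -57.6, 184.7]
ee_rot: [-180.0, -0.0, 90.0]
force: [0.3, -0.1, -1.9]
gripper_width: 19.2
gripper_force: 25.0
```

Emit:
move_arm:
  plan:
    - {"x": 30, "y": 10, "z": 0, "rx": 0, "ry": 0, "rz": 0}
    - {"x": 30, "y": 10, "z": 0, "rx": 0, "ry": 0, "rz": 0}
    - {"x": 30, "y": 10, "z": 0, "rx": 0, "ry": 0, "rz": 0}
    - {"x": 30, "y": 10, "z": 0, "rx": 0, "ry": 0, "rz": 0}
    - {"x": 30, "y": 10, "z": 0, "rx": 0, "ry": 0, "rz": 0}
    - {"x": 30, "y": 10, "z": 0, "rx": 0, "ry": 0, "rz": 0}
    - {"x": 25, "y": 7, "z": 0, "rx": 0, "ry": 0, "rz": 0}
    - {"x": 15, "y": 3, "z": 0, "rx": 0, "ry": 0, "rz": 0}
    - {"x": 0, "y": 0, "z": 0, "rx": 0, "ry": 0, "rz": 0}
    - {"x": 0, "y": 0, "z": 0, "rx": 0, "ry": 0, "rz": 0}

```text
time_s: 10.65
ee_pos: [641.5, 159.8, 184.6]
ee_rot: [-179.9, 0.1, 90.0]
force: [-1.5, 0.4, -0.5]
gripper_width: 19.4
gripper_force: 25.0
```

```bash
python3 - <<'E'
from h import *
print(state()['ee_pos'],state()['gripper_width'])
for n in ['wrist','top','side']:
    f=frame(n); w=(wcloud if n=='wrist' else cloud)(f); cv2.imwrite(f'pics/{n}1.png',f['img'][:,:,::-1]); x,y,z=w[...,0],w[...,1],w[...,2]
    for nm,lo,hi in(('rim',72,90),('disc',160,195)):
        q=w[(z>lo)&(z<hi)&(np.hypot(x-642,y-160)<65)]
        if len(q)>5: print(n,nm,len(q),(np.percentile(q,2,0)+np.percentile(q,98,0))/2,np.ptp(q,0),cv2.minEnclosingCircle(q[:,:2].astype(np.float32)))
E
```

```text
[641.49451144 159.77551176 184.6463189 ] 19.359671723249505
wrist rim 1136 [642.19139664 190.43122745  78.4663681 ] [78.97611058 27.38043256 11.38966871] ((642.0963745117188, 176.67510986328125), 39.502655029296875)
wrist disc 7495 [642.56225331 179.90449033 185.79152123] [90.15619123 90.84300487 20.062314  ] ((642.6122436523438, 158.91046142578125), 45.99097442626953)
top rim 214 [630.49259416 148.02103168  77.01539525] [67.72416667 60.79063798 11.12146512] ((636.214599609375, 154.62014770507812), 40.951202392578125)
top disc 283 [641.78431376 129.88846825 179.23388012] [84.80577692 33.49283129 19.16028984] ((642.5912475585938, 143.75439453125), 42.41035842895508)
side rim 494 [641.31274383 157.63297994  78.70487615] [83.77147414 88.07902728 14.96505418] ((641.4891357421875, 158.9095916748047), 45.04999923706055)
side disc 442 [641.79034073 152.97869791 184.03576182] [90.24117054 91.23184414 20.98937352] ((643.4424438476562, 155.45062255859375), 47.369346618652344)
```

View pics/wrist1.png

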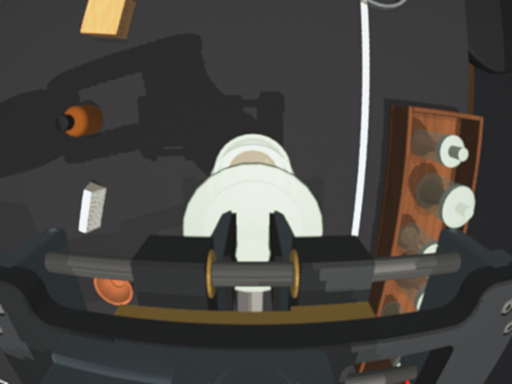

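The wrist picture shows the lid disc at (253,205) held level over the jar, whose rim arc peeks out at (253,140). Displacement matches both cameras within 1 mm, so I lower.

Emit:
move_arm:
  plan:
    - {"x": 0, "y": 0.8, "z": 10, "rx": 0, "ry": 0, "rz": 0}
    - {"x": 0, "y": 0, "z": 15, "rx": 0, "ry": 0, "rz": 0}
    - {"x": 0, "y": 0, "z": 15, "rx": 0, "ry": 0, "rz": 0}
    - {"x": 0, "y": 0, "z": 15, "rx": 0, "ry": 0, "rz": 0}
    - {"x": 0, "y": 0, "z": 12, "rx": 0, "ry": 0, "rz": 0}
    - {"x": 0, "y": 0, "z": 8, "rx": 0, "ry": 0, "rz": 0}
    - {"x": 0, "y": 0, "z": 5, "rx": 0, "ry": 0, "rz": 0}
    - {"x": 0, "y": 0, "z": 2, "rx": 0, "ry": 0, "rz": 0}
    - {"x": 0, "y": 0, "z": 2, "rx": 0, "ry": 0, "rz": 0}
    - {"x": 0, "y": 0, "z": 0, "rx": 0, "ry": 0, "rz": 0}

```text
time_s: 11.8
ee_pos: [643.1, 160.2, 101.2]
ee_rot: [180.0, -0.0, 90.0]
force: [-0.3, 0.1, -1.6]
gripper_width: 19.0
gripper_force: 25.0
```

Emit:
move_arm:
  plan:
    - {"x": 0, "y": 0, "z": 2, "rx": 0, "ry": 0, "rz": 0}
    - {"x": 0, "y": 0, "z": 2, "rx": 0, "ry": 0, "rz": 0}
    - {"x": 0, "y": 0, "z": 2, "rx": 0, "ry": 0, "rz": 0}
    - {"x": 0, "y": 0, "z": 1, "rx": 0, "ry": 0, "rz": 0}
    - {"x": 0, "y": 0, "z": 0, "rx": 0, "ry": 0, "rz": 0}
    - {"x": 0, "y": 0, "z": 0, "rx": 0, "ry": 0, "rz": 0}

```text
time_s: 12.4
ee_pos: [642.9, 160.2, 94.0]
ee_rot: [180.0, -0.0, 90.0]
force: [0.3, -0.1, -1.2]
gripper_width: 19.3
gripper_force: 25.0
```

Emit:
move_arm:
  plan:
    - {"x": 0, "y": 0, "z": 1, "rx": 0, "ry": 0, "rz": 0}
    - {"x": 0, "y": 0, "z": 1, "rx": 0, "ry": 0, "rz": 0}
    - {"x": 0, "y": 0, "z": 0.5, "rx": 0, "ry": 0, "rz": 0}
    - {"x": 0, "y": 0, "z": 0, "rx": 0, "ry": 0, "rz": 0}
    - {"x": 0, "y": 0, "z": 0, "rx": 0, "ry": 0, "rz": 0}

```text
time_s: 12.9
ee_pos: [643.0, 160.3, 92.0]
ee_rot: [180.0, -0.0, 90.0]
force: [-1.5, -0.1, 3.1]
gripper_width: 19.5
gripper_force: 25.0
```

Contact felt at the seated height, so I release and check.

Emit:
move_arm:
  plan:
    - {"x": 0, "y": 0, "z": 0, "rx": 0, "ry": 0, "rz": 0}
    - {"x": 0, "y": 0, "z": 0, "rx": 0, "ry": 0, "rz": 0}
    - {"x": 0, "y": 0, "z": 0, "rx": 0, "ry": 0, "rz": 0}
    - {"x": 0, "y": 0, "z": 0, "rx": 0, "ry": 0, "rz": 0}
    - {"x": 0, "y": 0, "z": 0, "rx": 0, "ry": 0, "rz": 0}
    - {"x": 0, "y": 0, "z": -10, "rx": 0, "ry": 0, "rz": 0}
    - {"x": 0, "y": 0, "z": -20, "rx": 0, "ry": 0, "rz": 0}
    - {"x": 0, "y": 0, "z": -30, "rx": 0, "ry": 0, "rz": 0}
    - {"x": -20, "y": -20, "z": -40, "rx": 0, "ry": 0, "rz": 0}
    - {"x": -40, "y": -40, "z": -20, "rx": 0, "ry": 0, "rz": 0}
  grip: 0.6

```text
time_s: 13.9
ee_pos: [592.3, 108.0, 212.3]
ee_rot: [179.5, -0.1, 90.1]
force: [-0.2, -1.1, 0.1]
gripper_width: 54.5
gripper_force: 0.0
```

Emit:
move_arm:
  plan:
    - {"x": -45, "y": -20, "z": 0, "rx": 0, "ry": 0, "rz": 0}
    - {"x": -45, "y": -20, "z": 0, "rx": 0, "ry": 0, "rz": 0}
    - {"x": -45, "y": -20, "z": 0, "rx": 0, "ry": 0, "rz": 0}
    - {"x": -45, "y": -20, "z": 0, "rx": 0, "ry": 0, "rz": 0}
    - {"x": -40, "y": -10, "z": 0, "rx": 0, "ry": 0, "rz": 0}
    - {"x": 0, "y": 0, "z": 0, "rx": 0, "ry": 0, "rz": 0}

```text
time_s: 14.5
ee_pos: [498.3, -117.2, 209.2]
ee_rot: [179.9, 0.1, 89.7]
force: [0.5, 0.4, -0.6]
gripper_width: 54.6
gripper_force: 0.0
```

```bash
python3 - <<'E'
from h import *
print(state()['ee_pos'],state()['gripper_width'])
for n in ['top','side','wrist']:
    f=frame(n); w=(wcloud if n=='wrist' else cloud)(f); x,y,z=w[...,0],w[...,1],w[...,2]
    cv2.imwrite(f'pics/{n}2.png',f['img'][:,:,::-1] if n!='side' else cv2.resize(f['img'][80:290,150:400,::-1],None,fx=2.5,fy=2.5))
    for nm,lo,hi,a,b,r in(('disc',83,94,642,160,60),('knob',108,125,642,160,30),('slimtop',112,135,455,-124,40),('squatknob',70,90,433,-247,40)):
        q=w[(z>lo)&(z<hi)&(np.hypot(x-a,y-b)<r)]
        if len(q)>5: print(n,nm,len(q),((np.percentile(q,2,0)+np.percentile(q,98,0))/2).round(1),np.ptp(q,0).round())
E
```

```text
[ 498.31436732 -117.17222674  209.21704755] 54.63602721259719
top disc 685 [643.3 159.5  87. ] [89. 91.  9.]
top knob 38 [643.3 158.3 112.7] [20. 17.  9.]
side slimtop 54 [ 452.3 -126.2  120.7] [26. 22. 18.]
side squatknob 51 [ 433.8 -248.7   78.7] [16. 17. 14.]
wrist slimtop 254 [ 456.8 -122.7  119.9] [15. 14. 16.]
wrist squatknob 26 [ 440.5 -248.8   77.4] [ 5. 12. 10.]
```

View pics/side2.png

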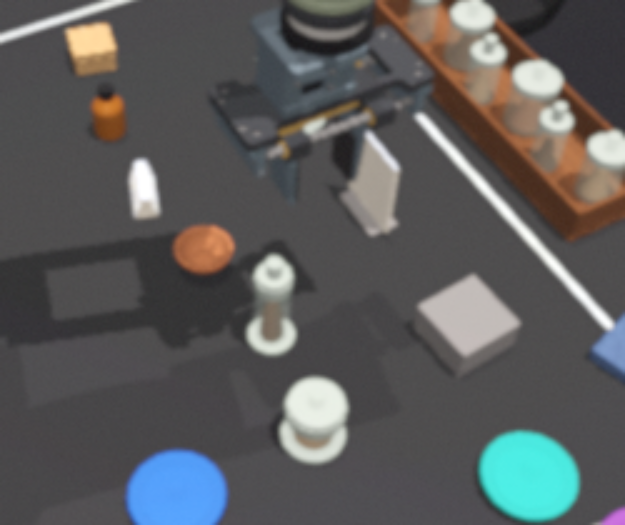

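The side view shows slim jar (273,300), squat jar (313,415) and caption (145,190) undisturbed. The top depth puts the lid disc at z 87, within 2 mm of the jar centre. Lid seated. Next the slim jar.

Emit:
move_arm:
  plan:
    - {"x": -2, "y": -18, "z": 0, "rx": 0, "ry": 0, "rz": 0}
    - {"x": -2, "y": -18, "z": 0, "rx": 0, "ry": 0, "rz": 0}
    - {"x": 0, "y": 0, "z": 0, "rx": 0, "ry": 0, "rz": 0}
    - {"x": 0, "y": 0, "z": 0, "rx": 0, "ry": 0, "rz": 0}

```text
time_s: 15.05
ee_pos: [464.5, -116.1, 208.5]
ee_rot: [179.9, -0.0, 90.1]
force: [0.6, -0.0, 0.5]
gripper_width: 54.7
gripper_force: 0.0
```

```bash
python3 - <<'E'
from h import *
print(state()['ee_pos'],state()['ee_rot'])
for n in ['wrist']:
    f=frame(n); w=(wcloud if n=='wrist' else cloud)(f); x,y,z=w[...,0],w[...,1],w[...,2]
    for nm,lo,hi,a,b,r in(('slimtop',112,135,455,-124,40),('slimst',95,112,455,-124,40),('squatknob',70,90,433,-247,40)):
        q=w[(z>lo)&(z<hi)&(np.hypot(x-a,y-b)<r)]
        if len(q)>5: print(n,nm,len(q),((np.percentile(q,2,0)+np.percentile(q,98,0))/2).round(1),np.ptp(q,0).round())
E
```

```text
[ 464.49680428 -116.14857902  208.48479913] [ 1.79911883e+02 -5.90115313e-03  9.00895367e+01]
wrist slimtop 303 [ 456.4 -123.8  120.1] [15. 16. 15.]
wrist slimst 822 [ 456.8 -123.1  103.5] [36. 35. 17.]
wrist squatknob 101 [ 434.8 -249.3   81. ] [16. 13.  3.]
```

Emit:
move_arm:
  plan:
    - {"x": -7.5, "y": -8, "z": 0, "rx": 0, "ry": 0, "rz": 0}
    - {"x": 0, "y": 0, "z": 20, "rx": 0, "ry": 0, "rz": 0}
    - {"x": 0, "y": 0, "z": 25, "rx": 0, "ry": 0, "rz": 0}
    - {"x": 0, "y": 0, "z": 25, "rx": 0, "ry": 0, "rz": 0}
    - {"x": 0, "y": 0, "z": 25, "rx": 0, "ry": 0, "rz": 0}
    - {"x": 0, "y": 0, "z": 25, "rx": 0, "ry": 0, "rz": 0}
    - {"x": 0, "y": 0, "z": 20, "rx": 0, "ry": 0, "rz": 0}
    - {"x": 0, "y": 0, "z": 12, "rx": 0, "ry": 0, "rz": 0}
    - {"x": 0, "y": 0, "z": 0, "rx": 0, "ry": 0, "rz": 0}
    - {"x": 0, "y": 0, "z": 0, "rx": 0, "ry": 0, "rz": 0}

```text
time_s: 16.1
ee_pos: [455.9, -124.9, 56.3]
ee_rot: [180.0, 0.0, 90.0]
force: [1.0, 0.8, 0.5]
gripper_width: 54.6
gripper_force: 0.0
```

Emit:
move_arm:
  plan:
    - {"x": 0, "y": 0, "z": 0, "rx": 0, "ry": 0, "rz": 0}
    - {"x": 0, "y": 0, "z": 0, "rx": 0, "ry": 0, "rz": 0}
    - {"x": 0, "y": 0, "z": 0, "rx": 0, "ry": 0, "rz": 0}
    - {"x": 0, "y": 0, "z": 0, "rx": 0, "ry": 0, "rz": 0}
    - {"x": 0, "y": 0, "z": 0, "rx": 0, "ry": 0, "rz": 0}
    - {"x": 0, "y": 0, "z": 0, "rx": 0, "ry": 0, "rz": 0}
    - {"x": 0, "y": 0, "z": 0, "rx": 0, "ry": 0, "rz": 0}
  grip: 0

```text
time_s: 16.8
ee_pos: [455.9, -124.7, 56.7]
ee_rot: [179.9, 0.0, 90.0]
force: [-0.7, 0.8, 5.5]
gripper_width: 35.7
gripper_force: 25.0
```

Emit:
move_arm:
  plan:
    - {"x": 0, "y": 0, "z": -5, "rx": 0, "ry": 0, "rz": 0}
    - {"x": 0, "y": 0, "z": -10, "rx": 0, "ry": 0, "rz": 0}
    - {"x": 0, "y": 0, "z": -20, "rx": 0, "ry": 0, "rz": 0}
    - {"x": 0, "y": 0, "z": -20, "rx": 0, "ry": 0, "rz": 0}
    - {"x": 0, "y": 0, "z": -20, "rx": 0, "ry": 0, "rz": 0}
    - {"x": 0, "y": 0, "z": -20, "rx": 0, "ry": 0, "rz": 0}
    - {"x": 0, "y": 0, "z": -20, "rx": 0, "ry": 0, "rz": 0}
    - {"x": 0, "y": 0, "z": -15, "rx": 0, "ry": 0, "rz": 0}
    - {"x": 10, "y": 10, "z": -5, "rx": 0, "ry": 0, "rz": 0}
    - {"x": 20, "y": 20, "z": 0, "rx": 0, "ry": 0, "rz": 0}

```text
time_s: 17.8
ee_pos: [485.8, -94.7, 192.2]
ee_rot: [179.9, 0.0, 89.9]
force: [0.6, -0.4, -1.3]
gripper_width: 35.4
gripper_force: 25.0
```

Emit:
move_arm:
  plan:
    - {"x": 22, "y": 20, "z": 0, "rx": 0, "ry": 0, "rz": 0}
    - {"x": 22, "y": 22, "z": 0, "rx": 0, "ry": 0, "rz": 0}
    - {"x": 22, "y": 22, "z": 0, "rx": 0, "ry": 0, "rz": 0}
    - {"x": 22, "y": 22, "z": 0, "rx": 0, "ry": 0, "rz": 0}
    - {"x": 22, "y": 22, "z": 0, "rx": 0, "ry": 0, "rz": 0}
    - {"x": 22, "y": 22, "z": 0, "rx": 0, "ry": 0, "rz": 0}
    - {"x": 20, "y": 16, "z": 0, "rx": 0, "ry": 0, "rz": 0}
    - {"x": 9, "y": 8, "z": 0, "rx": 0, "ry": 0, "rz": 0}
    - {"x": 0, "y": 0, "z": 0, "rx": 0, "ry": 0, "rz": 0}
    - {"x": 0, "y": 0, "z": 0, "rx": 0, "ry": 0, "rz": 0}

```text
time_s: 18.8
ee_pos: [638.8, 66.1, 190.6]
ee_rot: [-179.9, 0.0, 90.0]
force: [0.2, 0.8, -1.6]
gripper_width: 35.8
gripper_force: 25.0
```

Emit:
move_arm:
  plan:
    - {"x": 0.7, "y": 1.5, "z": 10, "rx": 0, "ry": 0, "rz": 0}
    - {"x": 0, "y": 0, "z": 20, "rx": 0, "ry": 0, "rz": 0}
    - {"x": 0, "y": 0, "z": 20, "rx": 0, "ry": 0, "rz": 0}
    - {"x": 0, "y": 0, "z": 20, "rx": 0, "ry": 0, "rz": 0}
    - {"x": 0, "y": 0, "z": 20, "rx": 0, "ry": 0, "rz": 0}
    - {"x": 0, "y": 0, "z": 18, "rx": 0, "ry": 0, "rz": 0}
    - {"x": 0, "y": 0, "z": 12, "rx": 0, "ry": 0, "rz": 0}
    - {"x": 0, "y": 0, "z": 6, "rx": 0, "ry": 0, "rz": 0}
    - {"x": 0, "y": 0, "z": 3, "rx": 0, "ry": 0, "rz": 0}
    - {"x": 0, "y": 0, "z": 1, "rx": 0, "ry": 0, "rz": 0}

```text
time_s: 19.8
ee_pos: [641.3, 66.9, 61.4]
ee_rot: [180.0, -0.0, 90.0]
force: [-0.6, -0.3, -1.7]
gripper_width: 35.5
gripper_force: 25.0
```

Emit:
move_arm:
  plan:
    - {"x": 0, "y": 0, "z": 1, "rx": 0, "ry": 0, "rz": 0}
    - {"x": 0, "y": 0, "z": 1, "rx": 0, "ry": 0, "rz": 0}
    - {"x": 0, "y": 0, "z": 1, "rx": 0, "ry": 0, "rz": 0}
    - {"x": 0, "y": 0, "z": 1, "rx": 0, "ry": 0, "rz": 0}
    - {"x": 0, "y": 0, "z": 0, "rx": 0, "ry": 0, "rz": 0}
    - {"x": 0, "y": 0, "z": 0, "rx": 0, "ry": 0, "rz": 0}

```text
time_s: 20.4
ee_pos: [641.1, 67.1, 57.1]
ee_rot: [180.0, -0.0, 90.0]
force: [-0.3, 0.4, -0.8]
gripper_width: 35.5
gripper_force: 25.0
```

Emit:
move_arm:
  plan:
    - {"x": 0, "y": 0, "z": 0.7, "rx": 0, "ry": 0, "rz": 0}
    - {"x": 0, "y": 0, "z": 0.5, "rx": 0, "ry": 0, "rz": 0}
    - {"x": 0, "y": 0, "z": 0, "rx": 0, "ry": 0, "rz": 0}
    - {"x": 0, "y": 0, "z": 0, "rx": 0, "ry": 0, "rz": 0}

```text
time_s: 20.8
ee_pos: [641.2, 67.1, 56.7]
ee_rot: [180.0, -0.0, 90.0]
force: [-2.6, -0.9, 5.4]
gripper_width: 35.5
gripper_force: 25.0
```

Contact with the table. Release, rise, and go towards the squat jar (434,-248).

Emit:
move_arm:
  plan:
    - {"x": 0, "y": 0, "z": 0, "rx": 0, "ry": 0, "rz": 0}
    - {"x": 0, "y": 0, "z": 0, "rx": 0, "ry": 0, "rz": 0}
    - {"x": 0, "y": 0, "z": 0, "rx": 0, "ry": 0, "rz": 0}
    - {"x": 0, "y": 0, "z": 0, "rx": 0, "ry": 0, "rz": 0}
    - {"x": 0, "y": 0, "z": -15, "rx": 0, "ry": 0, "rz": 0}
    - {"x": 0, "y": 0, "z": -30, "rx": 0, "ry": 0, "rz": 0}
    - {"x": 0, "y": 0, "z": -30, "rx": 0, "ry": 0, "rz": 0}
    - {"x": 0, "y": 0, "z": -40, "rx": 0, "ry": 0, "rz": 0}
    - {"x": -20, "y": -20, "z": -35, "rx": 0, "ry": 0, "rz": 0}
    - {"x": -35, "y": -25, "z": 0, "rx": 0, "ry": 0, "rz": 0}
  grip: 0.6

```text
time_s: 21.8
ee_pos: [599.4, 13.0, 211.2]
ee_rot: [179.3, -0.0, 90.2]
force: [0.6, -0.4, 0.5]
gripper_width: 55.0
gripper_force: 0.0
```

Emit:
move_arm:
  plan:
    - {"x": -36, "y": -24, "z": 0, "rx": 0, "ry": 0, "rz": 0}
    - {"x": -36, "y": -24, "z": 0, "rx": 0, "ry": 0, "rz": 0}
    - {"x": -36, "y": -24, "z": 0, "rx": 0, "ry": 0, "rz": 0}
    - {"x": -36, "y": -24, "z": 0, "rx": 0, "ry": 0, "rz": 0}
    - {"x": -36, "y": -24, "z": 0, "rx": 0, "ry": 0, "rz": 0}
    - {"x": -36, "y": -24, "z": 0, "rx": 0, "ry": 0, "rz": 0}
    - {"x": -36, "y": -18, "z": 0, "rx": 0, "ry": 0, "rz": 0}
    - {"x": 0, "y": 0, "z": 0, "rx": 0, "ry": 0, "rz": 0}
    - {"x": 0, "y": 0, "z": 0, "rx": 0, "ry": 0, "rz": 0}
  grip: 0.9

```text
time_s: 22.7
ee_pos: [433.8, -240.4, 205.9]
ee_rot: [180.0, -0.0, 89.9]
force: [0.2, -0.3, -0.2]
gripper_width: 82.4
gripper_force: 0.0
```

```bash
python3 - <<'E'
from h import *
print(state()['ee_pos'],state()['ee_rot'])
for n in ['wrist','top','side']:
    f=frame(n); w=(wcloud if n=='wrist' else cloud)(f); x,y,z=w[...,0],w[...,1],w[...,2]
    cv2.imwrite(f'pics/{n}3.png',f['img'][:,:,::-1] if n!='top' else cv2.resize(f['img'][80:260,80:330,::-1],None,fx=2.5,fy=2.5))
    for nm,lo,hi,a,b,r in(('slimtop',112,135,641,67,30),('slimst',95,112,641,67,30),('squatknob',70,90,433,-247,40),('squatst',54,68,433,-247,40)):
        q=w[(z>lo)&(z<hi)&(np.hypot(x-a,y-b)<r)]
        if len(q)>5: print(n,nm,len(q),((np.percentile(q,2,0)+np.percentile(q,98,0))/2).round(1),np.ptp(q,0).round())
    q=w[(z>34)&(z<48)&(np.hypot(x-634,y+220)<70)]
    if len(q)>50: print(n,'riser',cv2.minAreaRect(q[:,:2].astype(np.float32)))
E
```

```text
[ 433.77758619 -240.35474428  205.86272727] [ 1.79979631e+02 -3.43443278e-02  8.98704534e+01]
wrist squatknob 217 [ 434.6 -247.1   76.8] [15. 16. 13.]
wrist squatst 1764 [ 434.6 -246.2   60. ] [56. 55. 13.]
wrist riser ((634.405029296875, -219.3045196533203), (76.60615539550781, 76.7581558227539), 4.357858657836914)
top slimtop 31 [640.7  67.  122.1] [15. 15. 12.]
top slimst 99 [641.1  67.8 103.7] [34. 35. 16.]
top squatst 64 [ 440.2 -230.6   59.7] [39. 25. 11.]
top riser ((634.37548828125, -218.61203002929688), (76.08524322509766, 75.86445617675781), 4.211569786071777)
side squatknob 52 [ 434.1 -248.4   78.7] [17. 17. 14.]
side squatst 367 [ 433.1 -249.1   61.2] [56. 57. 14.]
side riser ((634.909423828125, -220.88925170898438), (79.23369598388672, 77.39724731445312), 4.1970415115356445)
```

View pics/top3.png

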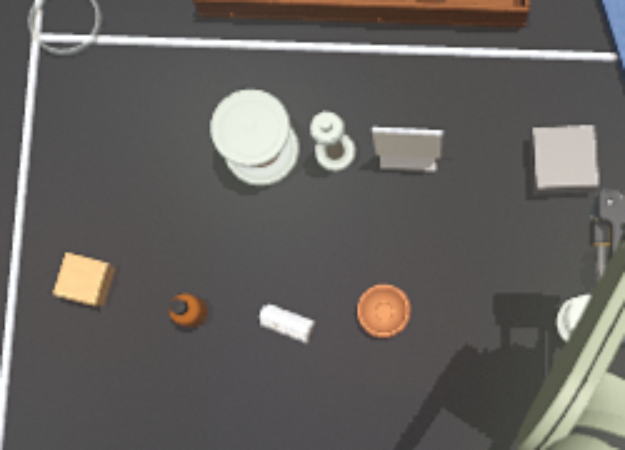

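The crop shows the lid seated on the jar (250,125), the slim jar upright at (335,145) between it and the card (407,150), with dish, amber bottle and box unmoved. Now grasp the squat jar.

Emit:
move_arm:
  plan:
    - {"x": -7, "y": 0.7, "z": 15, "rx": 0, "ry": 0, "rz": 0}
    - {"x": 0, "y": 0, "z": 25, "rx": 0, "ry": 0, "rz": 0}
    - {"x": 0, "y": 0, "z": 25, "rx": 0, "ry": 0, "rz": 0}
    - {"x": 0, "y": 0, "z": 25, "rx": 0, "ry": 0, "rz": 0}
    - {"x": 0, "y": 0, "z": 25, "rx": 0, "ry": 0, "rz": 0}
    - {"x": 0, "y": 0, "z": 25, "rx": 0, "ry": 0, "rz": 0}
    - {"x": 0, "y": 0, "z": 25, "rx": 0, "ry": 0, "rz": 0}
    - {"x": 0, "y": 0, "z": 15, "rx": 0, "ry": 0, "rz": 0}
    - {"x": 0, "y": 0, "z": 8, "rx": 0, "ry": 0, "rz": 0}
    - {"x": 0, "y": 0, "z": 0, "rx": 0, "ry": 0, "rz": 0}

```text
time_s: 23.85
ee_pos: [434.8, -245.9, 17.1]
ee_rot: [-179.9, -0.1, 90.1]
force: [0.2, 0.8, 0.1]
gripper_width: 81.8
gripper_force: 0.0
```

Emit:
move_arm:
  plan:
    - {"x": 0, "y": 0, "z": 0, "rx": 0, "ry": 0, "rz": 0}
    - {"x": 0, "y": 0, "z": 0, "rx": 0, "ry": 0, "rz": 0}
    - {"x": 0, "y": 0, "z": 0, "rx": 0, "ry": 0, "rz": 0}
    - {"x": 0, "y": 0, "z": 0, "rx": 0, "ry": 0, "rz": 0}
    - {"x": 0, "y": 0, "z": 0, "rx": 0, "ry": 0, "rz": 0}
    - {"x": 0, "y": 0, "z": 0, "rx": 0, "ry": 0, "rz": 0}
    - {"x": 0, "y": 0, "z": 0, "rx": 0, "ry": 0, "rz": 0}
    - {"x": 0, "y": 0, "z": 0, "rx": 0, "ry": 0, "rz": 0}
  grip: 0

```text
time_s: 24.65
ee_pos: [434.8, -247.1, 18.5]
ee_rot: [180.0, 0.0, 90.0]
force: [-0.6, 0.6, 6.2]
gripper_width: 55.9
gripper_force: 25.0
```

Emit:
move_arm:
  plan:
    - {"x": 0, "y": 0, "z": -5, "rx": 0, "ry": 0, "rz": 0}
    - {"x": 0, "y": 0, "z": -10, "rx": 0, "ry": 0, "rz": 0}
    - {"x": 0, "y": 0, "z": -20, "rx": 0, "ry": 0, "rz": 0}
    - {"x": 0, "y": 0, "z": -20, "rx": 0, "ry": 0, "rz": 0}
    - {"x": 0, "y": 0, "z": -20, "rx": 0, "ry": 0, "rz": 0}
    - {"x": 3, "y": 10, "z": -5, "rx": 0, "ry": 0, "rz": 0}
    - {"x": 3, "y": 20, "z": 0, "rx": 0, "ry": 0, "rz": 0}
    - {"x": 3, "y": 25, "z": 0, "rx": 0, "ry": 0, "rz": 0}
    - {"x": 3, "y": 25, "z": 0, "rx": 0, "ry": 0, "rz": 0}
    - {"x": 3, "y": 25, "z": 0, "rx": 0, "ry": 0, "rz": 0}

```text
time_s: 25.65
ee_pos: [541.1, -231.3, 97.3]
ee_rot: [-180.0, -0.0, 90.0]
force: [-0.3, -0.2, -1.4]
gripper_width: 55.6
gripper_force: 25.0
```

Emit:
move_arm:
  plan:
    - {"x": 3, "y": 25, "z": 0, "rx": 0, "ry": 0, "rz": 0}
    - {"x": 3, "y": 25, "z": 0, "rx": 0, "ry": 0, "rz": 0}
    - {"x": 3, "y": 25, "z": 0, "rx": 0, "ry": 0, "rz": 0}
    - {"x": 3, "y": 15, "z": 0, "rx": 0, "ry": 0, "rz": 0}
    - {"x": 0.5, "y": 4.5, "z": 0, "rx": 0, "ry": 0, "rz": 0}
    - {"x": 0, "y": 0, "z": 0, "rx": 0, "ry": 0, "rz": 0}
    - {"x": 0, "y": 0, "z": 0, "rx": 0, "ry": 0, "rz": 0}

```text
time_s: 26.35
ee_pos: [633.3, -219.3, 97.4]
ee_rot: [-179.9, -0.0, 90.0]
force: [0.4, 0.1, -1.9]
gripper_width: 55.8
gripper_force: 25.0
```

Emit:
move_arm:
  plan:
    - {"x": 0, "y": 1, "z": 5, "rx": 0, "ry": 0, "rz": 0}
    - {"x": 0, "y": 0, "z": 10, "rx": 0, "ry": 0, "rz": 0}
    - {"x": 0, "y": 0, "z": 10, "rx": 0, "ry": 0, "rz": 0}
    - {"x": 0, "y": 0, "z": 6, "rx": 0, "ry": 0, "rz": 0}
    - {"x": 0, "y": 0, "z": 3, "rx": 0, "ry": 0, "rz": 0}
    - {"x": 0, "y": 0, "z": 1, "rx": 0, "ry": 0, "rz": 0}
    - {"x": 0, "y": 0, "z": 1, "rx": 0, "ry": 0, "rz": 0}
    - {"x": 0, "y": 0, "z": 1, "rx": 0, "ry": 0, "rz": 0}
    - {"x": 0, "y": 0, "z": 0, "rx": 0, "ry": 0, "rz": 0}
    - {"x": 0, "y": 0, "z": 0, "rx": 0, "ry": 0, "rz": 0}

```text
time_s: 27.35
ee_pos: [635.4, -219.4, 61.1]
ee_rot: [180.0, 0.0, 90.0]
force: [0.7, -0.1, -2.0]
gripper_width: 55.7
gripper_force: 25.0
```

Emit:
move_arm:
  plan:
    - {"x": 0, "y": 0, "z": 1, "rx": 0, "ry": 0, "rz": 0}
    - {"x": 0, "y": 0, "z": 1, "rx": 0, "ry": 0, "rz": 0}
    - {"x": 0, "y": 0, "z": 0.8, "rx": 0, "ry": 0, "rz": 0}
    - {"x": 0, "y": 0, "z": 0, "rx": 0, "ry": 0, "rz": 0}
    - {"x": 0, "y": 0, "z": 0, "rx": 0, "ry": 0, "rz": 0}

```text
time_s: 27.85
ee_pos: [635.3, -219.4, 58.6]
ee_rot: [180.0, -0.0, 90.0]
force: [-0.8, 0.5, 2.5]
gripper_width: 55.9
gripper_force: 25.0
```

Emit:
move_arm:
  plan:
    - {"x": 0, "y": 0, "z": 0, "rx": 0, "ry": 0, "rz": 0}
    - {"x": 0, "y": 0, "z": 0, "rx": 0, "ry": 0, "rz": 0}
    - {"x": 0, "y": 0, "z": 0, "rx": 0, "ry": 0, "rz": 0}
    - {"x": 0, "y": 0, "z": 0, "rx": 0, "ry": 0, "rz": 0}
    - {"x": 0, "y": 0, "z": -10, "rx": 0, "ry": 0, "rz": 0}
    - {"x": 0, "y": 0, "z": -30, "rx": 0, "ry": 0, "rz": 0}
    - {"x": 0, "y": 0, "z": -40, "rx": 0, "ry": 0, "rz": 0}
    - {"x": 0, "y": -20, "z": -40, "rx": 0, "ry": 0, "rz": 0}
    - {"x": 30, "y": -40, "z": -30, "rx": 0, "ry": 0, "rz": 0}
    - {"x": 30, "y": -30, "z": 0, "rx": 0, "ry": 0, "rz": 0}
  grip: 0.9

```text
time_s: 28.85
ee_pos: [552.3, -164.6, 208.9]
ee_rot: [179.5, 0.2, 89.9]
force: [0.5, 0.2, 0.1]
gripper_width: 82.3
gripper_force: 0.0
```

Emit:
move_arm:
  plan:
    - {"x": 40, "y": -25, "z": 0, "rx": 0, "ry": 0, "rz": 0}
    - {"x": 40, "y": -25, "z": 0, "rx": 0, "ry": 0, "rz": 0}
    - {"x": 40, "y": -25, "z": 0, "rx": 0, "ry": 0, "rz": 0}
    - {"x": 40, "y": -25, "z": 0, "rx": 0, "ry": 0, "rz": 0}
    - {"x": 40, "y": -20, "z": 0, "rx": 0, "ry": 0, "rz": 0}
    - {"x": 40, "y": 0, "z": 0, "rx": 0, "ry": 0, "rz": 0}
    - {"x": 30, "y": 0, "z": 0, "rx": 0, "ry": 0, "rz": 0}
    - {"x": 0, "y": 0, "z": 0, "rx": 0, "ry": 0, "rz": 0}

```text
time_s: 29.65
ee_pos: [431.0, 109.2, 204.8]
ee_rot: [179.9, -0.1, 90.2]
force: [0.3, -0.2, 0.2]
gripper_width: 82.1
gripper_force: 0.0
```

Emit:
move_arm:
  plan:
    - {"x": 0, "y": 0, "z": 0, "rx": 0, "ry": 0, "rz": -0.137}
    - {"x": 0, "y": 0, "z": 0, "rx": 0, "ry": 0, "rz": -0.137}
    - {"x": 0, "y": 0, "z": 0, "rx": 0, "ry": 0, "rz": -0.137}
    - {"x": 0, "y": 0, "z": 0, "rx": 0, "ry": 0, "rz": -0.137}
    - {"x": 0, "y": 0, "z": 0, "rx": 0, "ry": 0, "rz": -0.137}
    - {"x": 0, "y": 0, "z": 0, "rx": 0, "ry": 0, "rz": -0.137}
    - {"x": 0, "y": 0, "z": 0, "rx": 0, "ry": 0, "rz": -0.137}
    - {"x": 0, "y": 0, "z": 0, "rx": 0, "ry": 0, "rz": -0.137}
    - {"x": 0, "y": 0, "z": 0, "rx": 0, "ry": 0, "rz": -0.137}
    - {"x": 0, "y": 0, "z": 0, "rx": 0, "ry": 0, "rz": 0}

```text
time_s: 30.65
ee_pos: [431.1, 105.6, 204.4]
ee_rot: [180.0, 0.0, 160.6]
force: [0.4, -0.8, -0.1]
gripper_width: 82.0
gripper_force: 0.0
```

```bash
python3 - <<'E'
from h import *
print(state()['ee_pos'],state()['ee_rot'])
for n in ['wrist','side','top']:
    f=frame(n); w=(wcloud if n=='wrist' else cloud)(f); x,y,z=w[...,0],w[...,1],w[...,2]
    cv2.imwrite(f'pics/{n}4.png',f['img'][:,:,::-1])
    for nm,lo,hi,a,b,r in(('squatknob',110,130,635,-219,40),('squatst',90,107,635,-219,40)):
        q=w[(z>lo)&(z<hi)&(np.hypot(x-a,y-b)<r)]
        if len(q)>5: print(n,nm,len(q),((np.percentile(q,2,0)+np.percentile(q,98,0))/2).round(1),np.ptp(q,0).round())
    for lo in (25,8):
        q=w[(z>lo)&(z<40)&(np.hypot(x-423,y-116)<45)]
        if len(q)>30: print(n,'cap',len(q),cv2.minAreaRect(q[:,:2].astype(np.float32)))
E
```

```text
[431.08941337 105.55946529 204.35196318] [1.79992594e+02 4.33863328e-02 1.60590898e+02]
wrist cap 591 ((421.98175048828125, 116.7088623046875), (59.848846435546875, 13.68057918548584), 70.45838165283203)
wrist cap 880 ((422.04296875, 116.4700927734375), (60.465641021728516, 23.030357360839844), 69.39507293701172)
side squatknob 48 [ 635.8 -222.2  117.8] [18. 16. 14.]
side squatst 335 [ 634.3 -222.1   98.9] [56. 56. 17.]
side cap 84 ((422.94525146484375, 114.746337890625), (61.20161437988281, 14.053803443908691), 69.64984130859375)
side cap 156 ((412.39080810546875, 117.91682434082031), (62.5883903503418, 43.8385009765625), 69.70409393310547)
top squatknob 28 [ 636.  -219.6  117.4] [15. 15. 11.]
top squatst 271 [ 635.5 -219.    97.7] [55. 55. 16.]
```

View pics/wrist4.png

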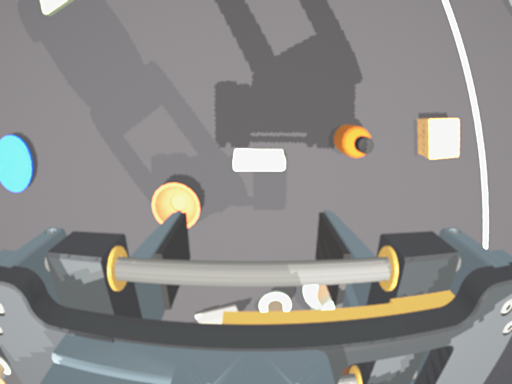

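The wrist picture shows the caption at (259,160), lined up with the fingers, dish at (176,203) and bottle at (352,140) clear of them. The squat jar measures within about 2 mm of the riser's centre.

Emit:
move_arm:
  plan:
    - {"x": 12.3, "y": 7.4, "z": 10, "rx": 0, "ry": 0, "rz": 0}
    - {"x": 0, "y": 0, "z": 25, "rx": 0, "ry": 0, "rz": 0}
    - {"x": 0, "y": 0, "z": 25, "rx": 0, "ry": 0, "rz": 0}
    - {"x": 0, "y": 0, "z": 25, "rx": 0, "ry": 0, "rz": 0}
    - {"x": 0, "y": 0, "z": 25, "rx": 0, "ry": 0, "rz": 0}
    - {"x": 0, "y": 0, "z": 25, "rx": 0, "ry": 0, "rz": 0}
    - {"x": 0, "y": 0, "z": 25, "rx": 0, "ry": 0, "rz": 0}
    - {"x": 0, "y": 0, "z": 15, "rx": 0, "ry": 0, "rz": 0}
    - {"x": 0, "y": 0, "z": 5, "rx": 0, "ry": 0, "rz": 0}
    - {"x": 0, "y": 0, "z": 0, "rx": 0, "ry": 0, "rz": 0}

```text
time_s: 31.8
ee_pos: [420.8, 117.6, 23.2]
ee_rot: [-179.9, -0.1, 160.6]
force: [-0.2, -0.1, -0.9]
gripper_width: 82.3
gripper_force: 0.0
```

```bash
python3 - <<'E'
from h import *
print(state()['ee_pos'],state()['ee_rot'])
E
```

```text
[420.80208682 117.61138777  23.19107275] [-1.79948061e+02 -1.00612689e-01  1.60632239e+02]
```

Emit:
move_arm:
  plan:
    - {"x": -1, "y": -0.5, "z": 10, "rx": 0, "ry": 0, "rz": 0}
    - {"x": 0, "y": 0, "z": 6, "rx": 0, "ry": 0, "rz": 0}
    - {"x": 0, "y": 0, "z": 3, "rx": 0, "ry": 0, "rz": 0}
    - {"x": 0, "y": 0, "z": 0, "rx": 0, "ry": 0, "rz": 0}

```text
time_s: 32.2
ee_pos: [422.3, 116.5, 4.6]
ee_rot: [-180.0, -0.0, 160.6]
force: [0.2, -0.8, -0.0]
gripper_width: 82.0
gripper_force: 0.0
```

Emit:
move_arm:
  plan:
    - {"x": 0, "y": 0, "z": 0, "rx": 0, "ry": 0, "rz": 0}
    - {"x": 0, "y": 0, "z": 0, "rx": 0, "ry": 0, "rz": 0}
    - {"x": 0, "y": 0, "z": 0, "rx": 0, "ry": 0, "rz": 0}
    - {"x": 0, "y": 0, "z": 0, "rx": 0, "ry": 0, "rz": 0}
    - {"x": 0, "y": 0, "z": 0, "rx": 0, "ry": 0, "rz": 0}
    - {"x": 0, "y": 0, "z": 0, "rx": 0, "ry": 0, "rz": 0}
    - {"x": 0, "y": 0, "z": 0, "rx": 0, "ry": 0, "rz": 0}
    - {"x": 0, "y": 0, "z": 0, "rx": 0, "ry": 0, "rz": 0}
  grip: 0

```text
time_s: 33.0
ee_pos: [422.8, 116.6, 5.0]
ee_rot: [180.0, 0.0, 160.6]
force: [0.0, -0.6, 3.6]
gripper_width: 59.6
gripper_force: 25.0
```

Emit:
move_arm:
  plan:
    - {"x": 0, "y": 0, "z": -5, "rx": 0, "ry": 0, "rz": 0}
    - {"x": 0, "y": 0, "z": -15, "rx": 0, "ry": 0, "rz": 0}
    - {"x": 0, "y": 0, "z": -20, "rx": 0, "ry": 0, "rz": 0}
    - {"x": 0, "y": 0, "z": -20, "rx": 0, "ry": 0, "rz": 0}
    - {"x": 0, "y": 0, "z": -20, "rx": 0, "ry": 0, "rz": -0.04}
    - {"x": 0, "y": 0, "z": -20, "rx": 0, "ry": 0, "rz": -0.06}
    - {"x": 0, "y": 0, "z": -15, "rx": 0, "ry": 0, "rz": -0.08}
    - {"x": 0, "y": 0, "z": -5, "rx": 0, "ry": 0, "rz": -0.08}
    - {"x": 0, "y": 0, "z": 0, "rx": 0, "ry": 0, "rz": -0.0786}
    - {"x": 0, "y": 0, "z": 0, "rx": 0, "ry": 0, "rz": 0}

```text
time_s: 34.0
ee_pos: [422.3, 116.5, 125.0]
ee_rot: [180.0, 0.0, -180.0]
force: [0.7, 1.0, 0.4]
gripper_width: 59.7
gripper_force: 25.0
```

Emit:
move_arm:
  plan:
    - {"x": -5, "y": -15, "z": 0, "rx": 0, "ry": 0, "rz": 0}
    - {"x": -10, "y": -30, "z": 0, "rx": 0, "ry": 0, "rz": 0}
    - {"x": -15, "y": -35, "z": 0, "rx": 0, "ry": 0, "rz": 0}
    - {"x": -15, "y": -35, "z": 0, "rx": 0, "ry": 0, "rz": 0}
    - {"x": -15, "y": -35, "z": 0, "rx": 0, "ry": 0, "rz": 0}
    - {"x": -15, "y": -35, "z": 0, "rx": 0, "ry": 0, "rz": 0}
    - {"x": -15, "y": -35, "z": 0, "rx": 0, "ry": 0, "rz": 0}
    - {"x": -15, "y": -35, "z": 0, "rx": 0, "ry": 0, "rz": 0}
    - {"x": -15, "y": -35, "z": 0, "rx": 0, "ry": 0, "rz": 0}
    - {"x": -10, "y": -25, "z": 0, "rx": 0, "ry": 0, "rz": 0}

```text
time_s: 35.0
ee_pos: [553.3, -200.6, 124.3]
ee_rot: [-180.0, -0.0, 179.9]
force: [-0.3, 0.5, -0.5]
gripper_width: 59.9
gripper_force: 25.0
```

Emit:
move_arm:
  plan:
    - {"x": -5, "y": -18, "z": 0, "rx": 0, "ry": 0, "rz": 0}
    - {"x": 0, "y": -8, "z": 0, "rx": 0, "ry": 0, "rz": 0}
    - {"x": 0, "y": 0, "z": 0, "rx": 0, "ry": 0, "rz": -0.0733}
    - {"x": 0, "y": 0, "z": 0, "rx": 0, "ry": 0, "rz": 0}
    - {"x": 0, "y": 0, "z": 0, "rx": 0, "ry": 0, "rz": 0}

```text
time_s: 35.5
ee_pos: [557.3, -223.4, 124.8]
ee_rot: [180.0, -0.0, -175.8]
force: [-0.2, -0.4, -0.2]
gripper_width: 59.5
gripper_force: 25.0
```

Emit:
move_arm:
  plan:
    - {"x": -1, "y": -1.9, "z": 10, "rx": 0, "ry": 0, "rz": 0}
    - {"x": 0, "y": 0, "z": 20, "rx": 0, "ry": 0, "rz": 0}
    - {"x": 0, "y": 0, "z": 20, "rx": 0, "ry": 0, "rz": 0}
    - {"x": 0, "y": 0, "z": 20, "rx": 0, "ry": 0, "rz": 0}
    - {"x": 0, "y": 0, "z": 20, "rx": 0, "ry": 0, "rz": 0}
    - {"x": 0, "y": 0, "z": 15, "rx": 0, "ry": 0, "rz": 0}
    - {"x": 0, "y": 0, "z": 7, "rx": 0, "ry": 0, "rz": 0}
    - {"x": 0, "y": 0, "z": 3, "rx": 0, "ry": 0, "rz": 0}
    - {"x": 0, "y": 0, "z": 1, "rx": 0, "ry": 0, "rz": 0}
    - {"x": 0, "y": 0, "z": 1, "rx": 0, "ry": 0, "rz": 0}

```text
time_s: 36.5
ee_pos: [559.5, -226.3, 8.5]
ee_rot: [-180.0, 0.1, -175.8]
force: [0.4, 0.4, -0.8]
gripper_width: 60.0
gripper_force: 25.0
```

Emit:
move_arm:
  plan:
    - {"x": 0, "y": 0, "z": 1, "rx": 0, "ry": 0, "rz": 0}
    - {"x": 0, "y": 0, "z": 1, "rx": 0, "ry": 0, "rz": 0}
    - {"x": 0, "y": 0, "z": 0, "rx": 0, "ry": 0, "rz": 0}
    - {"x": 0, "y": 0, "z": 0, "rx": 0, "ry": 0, "rz": 0}

```text
time_s: 36.9
ee_pos: [559.0, -226.2, 6.0]
ee_rot: [-180.0, 0.0, -175.8]
force: [-0.7, -0.4, -0.3]
gripper_width: 59.9
gripper_force: 25.0
```

Emit:
move_arm:
  plan:
    - {"x": 0, "y": 0, "z": 1, "rx": 0, "ry": 0, "rz": 0}
    - {"x": 0, "y": 0, "z": 0.5, "rx": 0, "ry": 0, "rz": 0}
    - {"x": 0, "y": 0, "z": 0, "rx": 0, "ry": 0, "rz": 0}
    - {"x": 0, "y": 0, "z": 0, "rx": 0, "ry": 0, "rz": 0}

```text
time_s: 37.3
ee_pos: [559.2, -226.3, 5.1]
ee_rot: [-180.0, 0.0, -175.8]
force: [-0.6, -0.3, 5.0]
gripper_width: 60.0
gripper_force: 25.0
```

Emit:
move_arm:
  plan:
    - {"x": 0, "y": 0, "z": 0, "rx": 0, "ry": 0, "rz": 0}
    - {"x": 0, "y": 0, "z": 0, "rx": 0, "ry": 0, "rz": 0}
    - {"x": 0, "y": 0, "z": 0, "rx": 0, "ry": 0, "rz": 0}
    - {"x": 0, "y": 0, "z": 0, "rx": 0, "ry": 0, "rz": 0}
    - {"x": 0, "y": 0, "z": -10, "rx": 0, "ry": 0, "rz": 0}
    - {"x": 0, "y": 0, "z": -30, "rx": 0, "ry": 0, "rz": 0}
    - {"x": 0, "y": 0, "z": -40, "rx": 0, "ry": 0, "rz": 0}
    - {"x": 0, "y": 0, "z": -40, "rx": 0, "ry": 0, "rz": 0}
    - {"x": 0, "y": 0, "z": -40, "rx": 0, "ry": 0, "rz": 0}
    - {"x": 40, "y": 0, "z": -40, "rx": 0, "ry": 0, "rz": 0}
  grip: 0.85

```text
time_s: 38.3
ee_pos: [526.7, -229.0, 202.5]
ee_rot: [-179.9, 0.3, -175.6]
force: [-0.3, -1.1, 0.1]
gripper_width: 77.4
gripper_force: 0.0
```

Emit:
move_arm:
  plan:
    - {"x": 45, "y": 0, "z": 0, "rx": 0, "ry": 0, "rz": 0}
    - {"x": 45, "y": 0, "z": 0, "rx": 0, "ry": 0, "rz": 0}
    - {"x": 30, "y": 40, "z": 0, "rx": 0, "ry": 0, "rz": 0}
    - {"x": 0, "y": 40, "z": 0, "rx": 0, "ry": 0, "rz": 0}
    - {"x": 0, "y": 40, "z": 0, "rx": 0, "ry": 0, "rz": 0}
    - {"x": 0, "y": 40, "z": 0, "rx": 0, "ry": 0, "rz": 0}
    - {"x": 0, "y": 0, "z": 0, "rx": 0, "ry": 0, "rz": 0}
    - {"x": 0, "y": 0, "z": 0, "rx": 0, "ry": 0, "rz": 0}

```text
time_s: 39.1
ee_pos: [392.3, -77.8, 200.4]
ee_rot: [-179.9, 0.1, -175.6]
force: [-0.3, -0.1, -0.0]
gripper_width: 77.3
gripper_force: 0.0
```

```bash
python3 - <<'E'
from h import *
print(state()['ee_pos'],state()['force'])
for n in ['top','side']:
    f=frame(n); w=(wcloud if n=='wrist' else cloud)(f); x,y,z=w[...,0],w[...,1],w[...,2]
    cv2.imwrite(f'pics/{n}5.png',cv2.resize(f['img'][70:290,100:400,::-1],None,fx=2.5,fy=2.5))
    for nm,lo,hi,a,b,r in(('lid disc',83,96,643,160,55),('slimst',95,112,641,67,30),('squatknob',110,130,635,-219,40),('squatst',90,107,635,-219,40),('amber',60,80,432,232,40),('dish',20,35,440,-2,50),('box',22,45,465,362,60)):
        q=w[(z>lo)&(z<hi)&(np.hypot(x-a,y-b)<r)]
        if len(q)>5: print(n,nm,len(q),((np.percentile(q,2,0)+np.percentile(q,98,0))/2).round(1),np.ptp(q,0).round())
    for nm,a,b,lo,r in(('riser',634,-220,34,70),('cap',559,-226,25,38)):
        q=w[(z>lo)&(z<48)&(np.hypot(x-a,y-b)<r)]
        if len(q)>30: print(n,nm,len(q),cv2.minAreaRect(q[:,:2].astype(np.float32)))
E
```

```text
[392.31261739 -77.75812693 200.40456327] [-0.27070573 -0.11042995 -0.02178021]
top lid disc 687 [643.6 159.2  87. ] [90. 91. 13.]
top slimst 101 [640.1  67.8 102.2] [34. 35. 17.]
top squatknob 30 [ 636.  -219.7  115.8] [16. 15. 11.]
top squatst 263 [ 635.5 -219.    98.8] [54. 53. 16.]
top amber 38 [432.  232.9  68.7] [18. 16. 12.]
top box 320 [465.6 362.5  30.4] [60. 59. 15.]
top riser 261 ((632.7576904296875, -218.9252471923828), (73.98738098144531, 76.59538269042969), 2.9608535766601562)
top cap 82 ((561.5133666992188, -222.94500732421875), (52.20252990722656, 51.774070739746094), 41.07225799560547)
side lid disc 475 [643.2 156.2  89.5] [92. 93. 12.]
side slimst 104 [641.5  64.3 103.7] [38. 37. 17.]
side squatknob 47 [ 635.9 -221.   117.5] [17. 17. 15.]
side squatst 328 [ 634.5 -221.9   98.9] [57. 57. 17.]
side amber 20 [428.  233.6  69.9] [11. 21. 16.]
side dish 126 [439.7  -3.   25.9] [61. 63. 12.]
side box 220 [465.8 360.9  32.9] [60. 63. 20.]
side riser 360 ((633.9786376953125, -220.2578582763672), (78.06571197509766, 77.01593017578125), 3.683844566345215)
side cap 141 ((573.489013671875, -227.64122009277344), (46.91371536254883, 61.091163635253906), 1.6794401407241821)
```

View pics/side5.png

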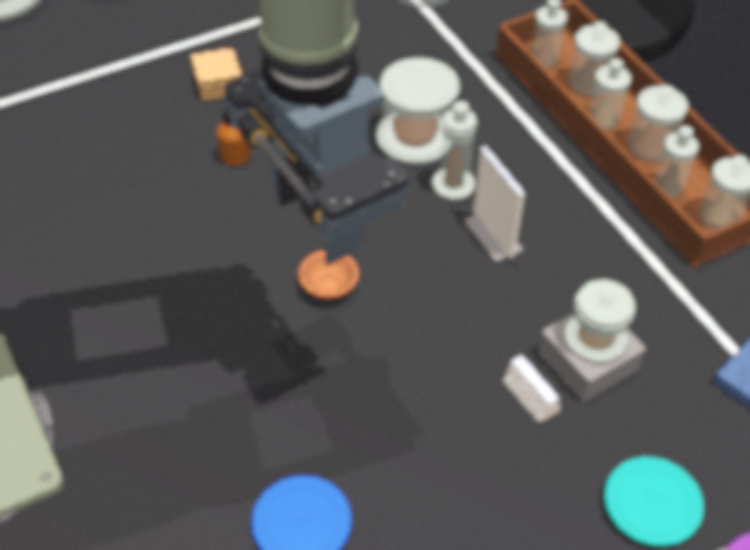

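View pics/top5.png

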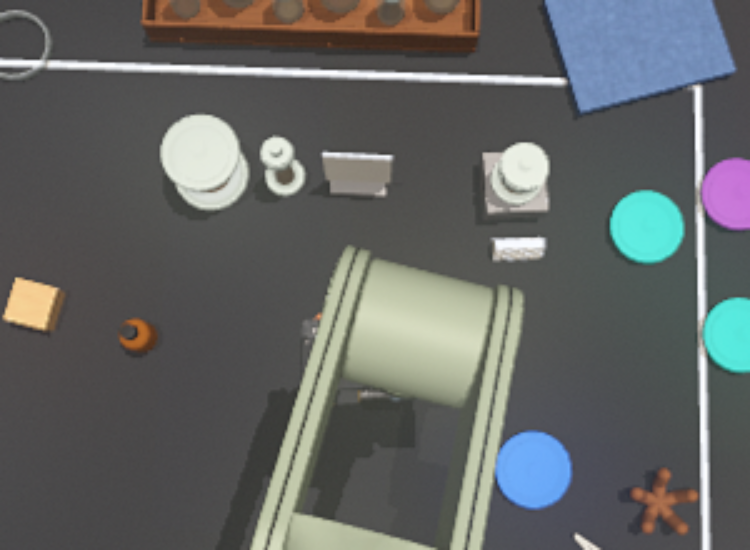

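The side view shows the lid level on the jar (418,85), slim jar upright at (455,150), squat jar on the riser (600,320) and caption in front of it (532,387). The top view agrees, with the caption at (519,249) parallel to the riser front and centred. The bystanders have not moved.

```bash
python3 -c "
from workcell import *
print(job_done())"
```

```text
the job is handed in; nothing more can be done
None
```

I put the lid on the open jar first, then placed the slim jar, squat jar and caption block where the task asked, left the bystanders in place, and handed the job in at about 39 s; the hand-in returned no verdict.

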